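# Walk the heavy cookbook back to its row

### The arm

A 7-joint arm with a two-finger parallel gripper is mounted at the origin on a cart in front of the work surface, level with it; the furniture and walls round the work are solid. World frame = base frame: x ahead of the robot, y to its left, z up, the work surface at z = 0. Lengths are in mm, angles in rad, forces in N, time in s.
With the tool pointing down it reaches from about 350 to 900 mm from the base axis. Payload 8.1 kg.
Tool frame: the origin (TCP) lies at the very end of the fingers, on their centre line; the grasp point (between the pads) lies 19 mm behind it; z points along the fingers, y is the line along which they close (so a half turn about z gives the same grasp; the last joint's range is limited). The gripper opens to 92 mm and grips with 3 to 60 N. Pads are 19 mm wide; open, the fingers measure 130 mm over their backs; the gripper's body (75 mm by 190 mm) begins 47 mm behind the grasp point.
Start: joints at [-1.318, 0.434, 0.025, 1.573, -0.012, 1.134, -0.075], TCP at [217.74, 585.859, 226.742] pointing down, gripper open.
Joint ranges: [-2.62, 2.62], [-0.44, 2.09], [-1.27, 1.32], [0.08, 2.57], [-1.32, 4.46], [0.12, 2], [-2.74, 2.74]. Speed limits (rad/s): [2.22, 2.22, 3.01, 3.01, 3.14, 3.14, 3.14].

### API

Orientations are given as a rotation vector (axis times angle).
In Python, from station import arm gives the robot as it stands.
- The arm moves only by the tool jog_arm, never from a script. Its argument "moves" is a list of rows, each a list of 5 numbers: the shift along the tool's x, y, z in mm, then the turn about the tool's z in rad, then the closure, from 0 (fully open) to 1 (shut). A call has exactly 5 rows; each row is the pose to reach, as a shift and turn from the pose commanded when the call began, along the tool's axes at that moment; what a row does not reach only later rows make up. A row lasts 1/8 s, in which the tool goes at most 62.5 mm and 10.7 degrees, less where a joint would pass 70% of its speed; a pose out of reach is approached as far as the arm can. A call with a gripper value outside its range is refused whole. The fingers move at their own pace and stop on an object; "newtons" is the grip in N (left out, the last holds). Time passes only in rows, so rows that repeat a pose let the fingers close, or fill a call up. It gives the time, the measured TCP pose, the force, the opening and the grip force at its end, in the units of the state.
- arm.state(): the state, without advancing time (a new reading comes with each control period).
- arm.camera(name): name is "side" or "top" or "wrist"; returns (picture, depth): 384x512x3 uint8, red, green, blue; 384x512 float32, mm along the optical axis (not along the pixel's ray), 0 where there is no reading.
- arm.camera_params(name): a dict with "K" (3x3 intrinsics, pixels), "k1" (the pictures are not rectified: a ray, as slopes to the right and down, at radius r is drawn at 1 + k1 r^2 times it, then the intrinsics apply), "position" and "attitude" of the camera in the world; the wrist camera has in their place "tool_from_camera" (4x4, takes a point from camera to tool coordinates, whose origin is the TCP and whose axes are the flange's). Camera axes: x right, y down, z forward; pixel columns grow to the right and rows downward; lengths in mm; the calibration is good to about 2 mm. A picture is of the moment at which its call begins: read the wrist's pose just before it. camera_params takes no time and is no camera call.
- arm.sign_off(): hands the job in; it is judged then, once.
The state is a dict: "clock": time; "joints": joint angles; "joint_vel": joint speeds; "effort": joint torques, N m; "ee_pos": TCP position; "tcp_rot": TCP orientation; "wrist_force": force on the tool from outside, world axes, zero at the start; "moment": the same for the moment, N m; "finger_gap": opening from 0.0 (shut) to 1.0 (fully open); "grip_force": force on a finger pad.
Only numpy, scipy, OpenCV 4.12 (cv2) and the standard library are available. Lean on these libraries where they do the work, as an engineer would, in place of code of your own. Each camera call takes 0.05 s, during which the arm holds its last target. There are 200 camera calls.

### The job

The thick grey cookbook has been left leaning against the stoneware jar. Stand it upright on its foot, then walk it on its bottom corners over to the row of shorter books: swing its far end in beside the row first, with that end raised and the near (spine) end staying down as the pivot, then bring the near end in the same way with the far end down. Do not lift it clear of the worktop or let it fall over; leave it standing free and upright close beside the row, no more than a finger's width away, parallel to the books and roughly level with them, and leave the things round about as they are.

Things in the scene. Friction and masses are not known exactly. Their poses are not given: they have to be found in the camera images.
- cookbook: Loose grey hardback, a rigid box 160 mm long (x, spine at -x towards the robot), 44 thick (y, the grip width), 220 tall (z); 0.6-0.9 kg, mass centre in the middle; does not open. Origin: centre of its underside. Starts on its long +y bottom edge, leaning 30 degrees with its top to +y (the robot's left) on the jar's rim, about 140 mm up the cover; free above that.
- near_foot (a point): Middle of the cookbook's bottom edge at its near (spine, -x) end: 80 mm from its origin along its -x. Height 0 when that end is down (11 mm when it leans at the start).
- far_foot (a point): Middle of the cookbook's bottom edge at its far (+x) end: 80 mm from its origin along its +x. Height 0 when that end is down (11 mm when it leans at the start).
- book_row: Immovable row of two shorter hardbacks (blue, 150 mm long, 34 thick, 150 tall; brown, 138 tall) and a wooden bookend, right of the cookbook. Origin: on the worktop, middle of the blue book's open cover, which faces the cookbook. x along that cover away from the robot, y out of it towards the cookbook, z up. Touching it, the cookbook's middle plane is at y = 22 mm. Row at y < 0.
- stoneware_jar: Fixed cream stoneware jar that the cookbook leans on, 103 mm across, 123 mm tall. Origin: centre of its underside. To its left is the sink, with a tall fixed tap at about x 0.62, y 0.18 m whose arched spout reaches up to about 0.35 m and towards the robot: pass it well clear.
- spice_jar_d: Loose small glass jar with a yellow screw cap, 42 mm across, 96 mm tall, behind the work. Origin: centre of its underside. Bystander.
- tuna_tin: Loose flat round tin, 86 mm across, 40 mm tall, behind the work. Origin: centre of its underside. Bystander.
- garlic: Loose garlic bulb, 53 mm, behind the jar. Origin: centre of its underside. Bystander.
- jam_jar: Loose empty jam jar, 64 mm across, 98 mm tall, close to the far end of the row. Origin: centre of its underside. Bystander.

How it is judged (in metres and radians):
On the way, in this order (a step that is already met when the one before it is completed fails the run):
1. the cookbook stands upright (within 6 degrees), both ends down (angle between cookbook's own z axis and vertical below 0.105 rad and height (world z) of each of near_foot, far_foot below 0.008 m), for 0.1 s.
2. its far end comes in beside the row, raised at least 10 mm, while the near end is down (within 10 mm) and still away from the row (height (world z) of far_foot above 0.01 m and height (world z) of near_foot below 0.01 m and y of far_foot in the frame of book_row below 0.05 m and y of near_foot in the frame of book_row above 0.065 m), for 0.05 s.
3. its near end comes in beside the row, raised at least 10 mm, while the far end is down (within 10 mm) beside the row (height (world z) of near_foot above 0.01 m and height (world z) of far_foot below 0.01 m and y of each of far_foot, near_foot in the frame of book_row below 0.05 m), for 0.05 s.
At the end, for the whole second after the job is handed in: The cookbook stands upright (within 3.4 degrees) and at rest on the worktop beside the row's open cover, each end between touching it and 20 mm away from it, parallel within 6 degrees, its middle within 60 mm of the row's middle along the row (angle between cookbook's own z axis and vertical below 0.06 rad and height (world z) of each of near_foot, far_foot below 0.006 m and y of near_foot in the frame of book_row between 0.017 and 0.042 m and y of far_foot in the frame of book_row between 0.017 and 0.042 m and angle between the x axis of cookbook and the x axis of book_row, either way round below 0.105 rad and x of cookbook in the frame of book_row between -0.06 and 0.06 m and linear speed of cookbook below 0.02 m/s).
It fails at once if the cookbook is lifted clear of the worktop (both ends more than 20 mm up) (height (world z) of each of near_foot, far_foot above 0.02 m).
It fails at once if the cookbook falls over (leans more than 50 degrees) (angle between cookbook's own z axis and vertical above 0.87 rad).
It fails at once if a bystander is shifted more than 30 mm (distance of any of spice_jar_d, tuna_tin, garlic, jam_jar from where it was at the start of the episode above 0.03 m).
It also fails if it takes over 59 s, if anything falls off the work surface, if the arm or the gripper's body presses on something with over 40 N, if the wrist force passes 120 N, or if a joint passes its speed limit or range.

## Working session

There is one attempt and no reset: what is moved stays moved. The work goes in short steps, Python scripts to look and compute and a tool call to move; the robot and the scene stay as the last step left them, time stands still between calls to the robot, and variables do not carry over. Pictures are saved under pics/ and viewed, at most 10 in all, crops included, and the job is handed in when it is done.

Besides the shell and the picture viewer there is one more tool, called after "Request:" by a JSON object that holds its "op" and its "data". jog_arm: Moves the arm, as the interface text tells. Its arguments: {"type":"object","properties":{"moves":{"type":"array"},"newtons":{"type":"number"}},"required":["moves"]}

```bash
mkdir -p pics; cat > h.py <<'E'
import numpy as np,cv2
from scipy.spatial.transform import Rotation as R
from station import arm
def T(name,st=None):
    p=arm.camera_params(name)
    if 'tool_from_camera' in p:
        st=st or arm.state();M=np.eye(4);M[:3,:3]=R.from_rotvec(st['tcp_rot']).as_matrix();M[:3,3]=st['ee_pos']
        return p,M@np.array(p['tool_from_camera'])
    M=np.eye(4);M[:3,:3]=R.from_rotvec(np.ravel(p['attitude'])).as_matrix() if np.size(p['attitude'])==3 else np.array(p['attitude']);M[:3,3]=p['position'];return p,M
def cloud(name):
    st=arm.state();p,M=T(name,st);im,d=arm.camera(name);K=np.array(p['K']);k1=p['k1']
    h,w=d.shape;u,v=np.meshgrid(np.arange(w),np.arange(h))
    uv=np.stack([u,v],-1).reshape(-1,1,2).astype(float)
    n=cv2.undistortPoints(uv,K,np.array([k1,0,0,0.])).reshape(h,w,2)
    P=np.concatenate([n*d[...,None],d[...,None]],-1)@M[:3,:3].T+M[:3,3];P[d==0]=np.nan
    return im,P
E
python3 - <<'E'
from h import *
s=arm.state();print({k:np.round(v,3).tolist() for k,v in s.items()})
for n in ['side','top','wrist']: print(n,arm.camera_params(n))
A=[]
for n in ['side','top']:
    im,P=cloud(n);np.savez(n+'.npz',im=im,P=P)
    cv2.imwrite(f'pics/{n}0.png',cv2.resize(im[...,::-1],(768,576)))
E
```

```text
{'clock': 0.0, 'joints': [-1.318, 0.435, 0.025, 1.574, -0.012, 1.134, -0.075], 'joint_vel': [-0.001, -0.001, 0.0, -0.0, 0.0, 0.001, 0.001], 'effort': [-0.0, -66.785, 0.985, -31.448, -0.061, 0.043, 0.0], 'ee_pos': [217.577, 585.356, 225.937], 'tcp_rot': [-0.556, -3.092, 0.002], 'wrist_force': [-0.63, 0.118, -0.44], 'moment': [0.022, 0.015, 0.052], 'grip_force': 0.0, 'finger_gap': 0.998}
side {'K': array([[346.54400933,   0.        , 262.15935571],
       [  0.        , 346.54400933, 184.70388995],
       [  0.        ,   0.        ,   1.        ]]), 'k1': -0.07975137803447402, 'position': array([  14.06207318, -424.62696447,  704.05744558]), 'attitude': array([-2.00383055,  1.5102769 , -0.56608159])}
top {'K': array([[398.12683254,   0.        , 256.93779572],
       [  0.        , 398.12683254, 189.15993294],
       [  0.        ,   0.        ,   1.        ]]), 'k1': -0.03536445544012853, 'position': array([ 479.46178466, -300.62727372,  880.80307442]), 'attitude': array([-2.12696539,  2.17886122, -0.08622755])}
wrist {'K': array([[302.82893239,   0.        , 256.96177306],
       [  0.        , 302.82893239, 189.73346376],
       [  0.        ,   0.        ,   1.        ]]), 'k1': 0.0021898883606286533, 'tool_from_camera': array([[ 4.82912984e-04, -9.54728007e-01, -2.97479745e-01,
         8.10798526e+01],
       [ 9.99999705e-01,  2.83239034e-04,  7.14322929e-04,
         4.86429302e-01],
       [-5.97726231e-04, -2.97480002e-01,  9.54727862e-01,
        -1.57351696e+02],
       [ 0.00000000e+00,  0.00000000e+00,  0.00000000e+00,
         1.00000000e+00]])}
```

View pics/side0.png

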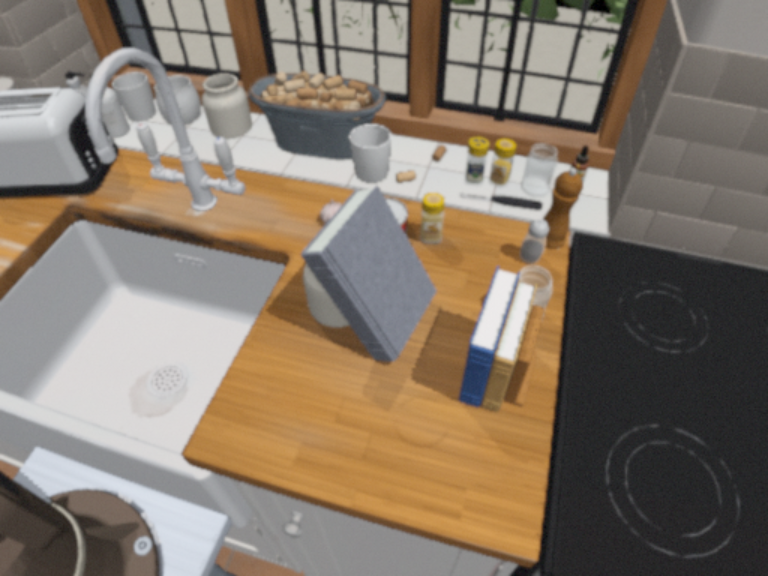

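View pics/top0.png

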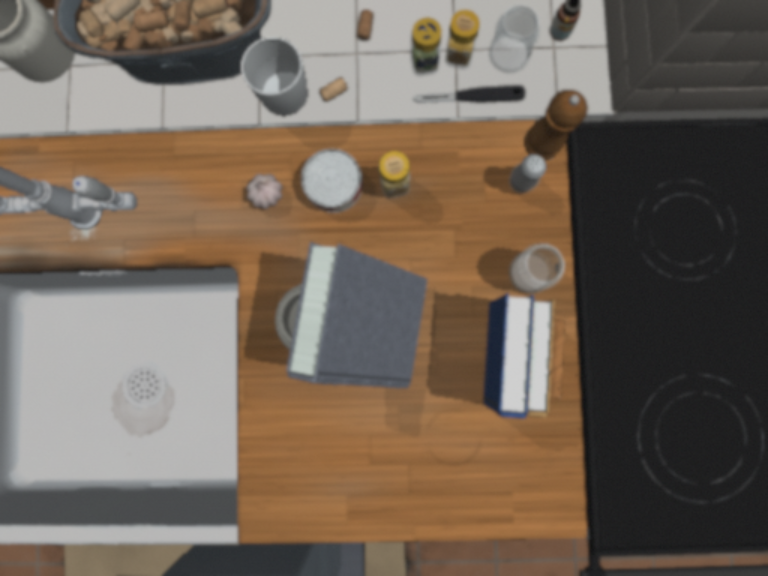

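The side view shows the book leaning on the jar. In the top view its cover runs from the raised edge at about (340,247)–(315,380) to the lower edge at (425,280)–(408,385). The blue book's top is around (505–530, 298–415), and the jam jar is at (537,268).

```bash
python3 - <<'E'
from h import *
for n in ['top','side']:
    z=np.load(n+'.npz');P=z['P'];im=z['im'].astype(int)
    def at(pts):
        for a,b in pts: print(n,(a,b),np.round(P[int(b/1.5),int(a/1.5)],0))
    if n=='top':
        at([(330,180),(395,165),(264,190),(290,320),(540,262),(515,310),(513,400),(543,310),(540,400),(318,260),(300,370),(500,500),(300,450),(80,200)])
        poly=[(345,262),(415,290),(400,372),(325,368)]
    else:
        at([(497,285),(478,370),(520,295),(330,310)])
        poly=[(370,210),(425,290),(388,345),(322,262)]
    m=np.zeros(P.shape[:2],np.uint8);cv2.fillPoly(m,[(np.array(poly)/1.5).astype(int)],1)
    Q=P[m>0];Q=Q[~np.isnan(Q[:,0])];c=np.median(Q,0)
    for _ in range(3):
        u,s,v=np.linalg.svd(Q-c,full_matrices=False);nn=v[2];r=(Q-c)@nn;Q=Q[abs(r)<4];c=Q.mean(0)
    nn*=np.sign(nn[2]);print('plane',np.round(nn,3),np.round(c,1),'tilt from horiz',np.degrees(np.arccos(nn[2])),'yaw of normal',np.degrees(np.arctan2(nn[1],nn[0])))
    # all points on the cover plane
    r=(P-c)@nn;X=(abs(r)<4)&(np.linalg.norm(P-c,axis=-1)<180)&(P[...,2]>12)
    n_,l,st,_=cv2.connectedComponentsWithStats(X.astype(np.uint8));k=l[tuple(np.argwhere(m)[len(np.argwhere(m))//2])];Q=P[l==k]
    ex=np.cross([0,0,1],nn);ex/=np.linalg.norm(ex);
    if ex[0]<0: ex=-ex
    ez=np.cross(nn,ex);ez*=np.sign(ez[2]);a=(Q-c)@ex;b=(Q-c)@ez
    print('rect',cv2.minAreaRect(np.stack([a,b],1).astype(np.float32)), 'ex',ex,'ez',ez)
    print('a',np.percentile(a,[0.5,99.5]),'b',np.percentile(b,[.5,99.5]))
    b0=np.percentile(b,.5)
    for aa in np.percentile(a,[0.5,99.5]): print('lower corner',np.round(c+aa*ex+b0*ez,1),'upper',np.round(c+aa*ex+np.percentile(b,99.5)*ez,1))
    # row top
    g=(P[...,2]>130)&(P[...,2]<165)&(P[...,0]>380)&(P[...,0]<700)&(P[...,1]<-300)
    print('row rect 130-165',cv2.minAreaRect(P[g][:,:2].astype(np.float32)))
    bl=(im[...,2]>im[...,0]+40)&(P[...,2]>20)&(P[...,2]<140)&(P[...,1]<-200)
    Q=P[bl];print('blue cover n',len(Q), np.round(np.nanpercentile(Q,[2,50,98],axis=0),0).tolist())
    if n=='top':
        pass
    c2=Q.mean(0)
    for _ in range(4):
        v=np.linalg.svd(Q-c2,full_matrices=False)[2];r=(Q-c2)@v[2];Q=Q[abs(r)<3];c2=Q.mean(0)
    print('blue plane',v[2],c2)
E
```

```text
top (330, 180) [ 725. -201.   35.]
top (395, 165) [ 726. -296.   96.]
top (264, 190) [ 712. -106.   45.]
top (290, 320) [ 525. -136.    8.]
top (540, 262) [ 602. -505.    9.]
top (515, 310) [ 524. -439.  144.]
top (513, 400) [ 415. -433.  144.]
top (543, 310) [ 523. -476.  136.]
top (540, 400) [ 413. -467.  135.]
top (318, 260) [ 584. -204.  193.]
top (300, 370) [ 458. -182.  192.]
top (500, 500) [ 261. -433.    2.]
top (300, 450) [ 335. -148.    0.]
top (80, 200) [700. 155.  67.]
plane [-0.163 -0.851  0.498] [ 512.3 -260.6  131.5] tilt from horiz 60.10191650107664 yaw of normal -100.84068467123151
rect ((-0.5120697021484375, -17.428085327148438), (223.69088745117188, 160.46823120117188), 89.77821350097656) ex [ 0.98215395 -0.18807877  0.        ] ez [0.09374951 0.48956322 0.86691342]
a [-79.188787    78.63764849] b [-125.03972058   93.16150255]
lower corner [ 422.8 -306.9   23.1] upper [ 443.3 -200.1  212.3]
lower corner [ 577.8 -336.6   23.1] upper [ 598.3 -229.7  212.3]
row rect 130-165 ((466.31378173828125, -451.7423400878906), (63.7160758972168, 148.21334838867188), 84.21688842773438)
blue cover n 0 [nan, nan, nan]
  return np.nanmean(a, axis, out=out, keepdims=keepdims)
<stdin>:34: RuntimeWarning: Mean of empty slice.
  ret = um.true_divide(
Traceback (most recent call last):
IndexError: index 2 is out of bounds for axis 0 with size 0
```

```bash
python3 - <<'E' 2>/dev/null
from h import *
for n in ['top','side']:
    z=np.load(n+'.npz');P=z['P'].astype(np.float32);im=z['im'].astype(int)
    g=(abs(P[...,2]-147)<10)&(P[...,0]>370)&(P[...,0]<580)&(P[...,1]<-400)&(P[...,1]>-500)
    Q=P[g];
    print(n,'row',len(Q),cv2.minAreaRect(Q[:,:2]),np.percentile(Q[:,2],[5,50,95]))
    # open-cover edge: max y per x bin
    xs=np.arange(395,540,8);pts=[]
    for x in xs:
        q=Q[abs(Q[:,0]-x)<6]
        if len(q)>3: pts.append((x,np.percentile(q[:,1],97)))
    pts=np.array(pts);print(np.polyfit(pts[:,0],pts[:,1],1),np.round(pts[:,1]).tolist(),'xr',np.percentile(Q[:,0],[1,99]))
    t=(P[...,1]>30)&(P[...,1]<300)&(P[...,2]>120)&(P[...,0]<800)&(P[...,0]>250)
    print('tap',np.round(np.percentile(P[t],[0,2,50,98,100],axis=0)).tolist() if t.any() else 0)
    b=P[(P[...,2]<110)&(P[...,2]>30)&(P[...,1]>-440)&(P[...,1]<-405)&(P[...,0]>390)&(P[...,0]<545)]
    print('cover pts',len(b), np.polyfit(b[:,0],b[:,1],1) if len(b)>20 else 0)
E
```

Request:
{"op": "jog_arm", "data": {"moves": [[0,0,-60,0,0],[0,0,-90,0,0],[0,0,-120,0,0],[0,0,-140,0,0],[0,0,-140,0,0]], "newtons": 10}}

```text
clock: 0.72
ee_pos: [217.9, 586.4, 367.8]
tcp_rot: [0.556, 3.092, 0.004]
wrist_force: [1.1, -0.4, -0.6]
finger_gap: 1.001
grip_force: 0.0
```

```bash
ls; python3 - <<'E' 2>&1 | tail -25
from h import *
for n in ['top']:
    im,P=cloud(n);P=P.astype(np.float32)
    np.savez('top.npz',im=im,P=P)
    g=(abs(P[...,2]-147)<10)&(P[...,0]>370)&(P[...,0]<580)&(P[...,1]<-400)&(P[...,1]>-500)
    Q=P[g]
    print(n,'row',len(Q),cv2.minAreaRect(Q[:,:2].copy()),np.percentile(Q[:,2],[5,50,95]))
    pts=[]
    for x in np.arange(395,540,8):
        q=Q[abs(Q[:,0]-x)<6]
        if len(q)>3: pts.append((x,np.percentile(q[:,1],97)))
    pts=np.array(pts);print(np.polyfit(pts[:,0],pts[:,1],1),np.round(pts[:,1]).tolist(),'xr',np.percentile(Q[:,0],[1,99]))
    b=P[(P[...,2]<125)&(P[...,2]>30)&(P[...,1]>-440)&(P[...,1]<-405)&(P[...,0]>390)&(P[...,0]<545)]
    print('cover pts',len(b), np.polyfit(b[:,0],b[:,1],1) if len(b)>20 else 0)
im,P=cloud('side');np.savez('side.npz',im=im,P=P)
for P in [P,np.load('top.npz')['P']]:
    t=(P[...,1]>30)&(P[...,1]<350)&(P[...,2]>120)&(P[...,0]<800)&(P[...,0]>250)
    print('tap',t.sum(),np.round(np.percentile(P[t],[0,2,50,98,100],axis=0)).tolist() if t.any() else 0)
E
```

```text
h.py
pics
side.npz
top.npz
top row 1664 ((466.3632507324219, -451.3922119140625), (62.906742095947266, 148.0937957763672), 84.27163696289062) [139.05139847 145.42034149 149.63475571]
[-9.42026239e-02 -3.76511894e+02] [-415.0, -414.0, -415.0, -416.0, -416.0, -418.0, -418.0, -419.0, -419.0, -421.0, -421.0, -422.0, -423.0, -424.0, -424.0, -425.0, -426.0, -427.0, -427.0] xr [395.55994904 537.82851196]
cover pts 534 [-9.91728685e-02 -3.73877654e+02]
tap 2010 [[512.0, 84.0, 120.0], [517.0, 87.0, 124.0], [664.0, 179.0, 274.0], [701.0, 268.0, 359.0], [707.0, 280.0, 362.0]]
tap 721 [[680.0, 84.0, 120.0], [681.0, 85.0, 121.0], [692.0, 172.0, 160.0], [706.0, 184.0, 210.0], [712.0, 193.0, 214.0]]
```

Request:
{"op": "jog_arm", "data": {"moves": [[-34,-50,0,-0.03,0],[-68,-100,0,-0.06,0],[-102,-150,0,-0.1,0],[-136,-200,0,-0.14,0],[-170,-250,0,-0.167,0]]}}

```text
clock: 1.45
ee_pos: [289.9, 289.8, 365.4]
tcp_rot: [-0.295, -3.127, 0.003]
wrist_force: [1.6, -0.9, 0.3]
finger_gap: 1.001
grip_force: 0.0
```

Request:
{"op": "jog_arm", "data": {"moves": [[-22,-49,0,0,0],[-43,-98,0,0,0],[-65,-147,0,0,0],[-86,-196,0,0,0],[-108,-244,0,0,0]]}}

```text
clock: 2.08
ee_pos: [349.7, 30.4, 365.6]
tcp_rot: [-0.296, -3.126, 0.001]
wrist_force: [1.4, 0.9, 0.2]
finger_gap: 1.002
grip_force: 0.0
```

Request:
{"op": "jog_arm", "data": {"moves": [[-43,-40,10,0,0],[-86,-80,25,0,0],[-129,-120,45,0,0],[-172,-160,65,0,0],[-214,-200,85,0,0]]}}

```text
clock: 2.7
ee_pos: [523.7, -205.2, 279.6]
tcp_rot: [-0.294, -3.126, 0.0]
wrist_force: [1.0, 0.9, 1.7]
finger_gap: 1.0
grip_force: 0.0
```

```bash
python3 - <<'E'
from h import *
im,P=cloud('side');cv2.imwrite('pics/s1.png',cv2.resize(im[60:300,120:420,::-1],(750,600)))
print(arm.state()['ee_pos'],arm.state()['tcp_rot'])
E
```

```text
[ 524.33425529 -212.21985899  275.39906874] [-0.30307073 -3.12089649  0.01067658]
```

View pics/s1.png

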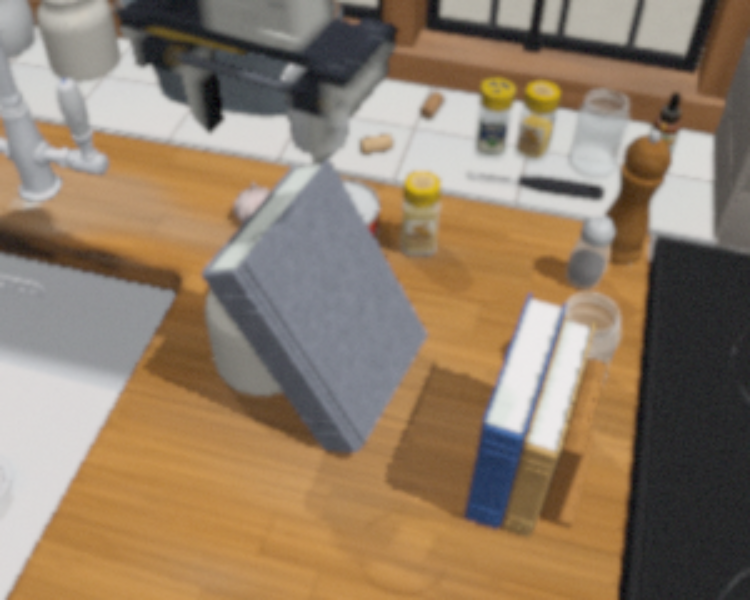

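The gripper hangs above the book's top edge, with its fingers at (210,105) and (320,145), one on either side. I'll go down now.

Request:
{"op": "jog_arm", "data": {"moves": [[0,0,0,0,0],[0,0,35,0,0],[0,0,65,0,0],[0,0,90,0,0],[0,0,107,0,0]]}}

```text
clock: 3.38
ee_pos: [522.3, -202.4, 174.0]
tcp_rot: [-0.294, -3.127, -0.002]
wrist_force: [1.5, -0.3, -0.1]
finger_gap: 1.0
grip_force: 0.0
```

Request:
{"op": "jog_arm", "data": {"moves": [[0,-10,0,0,0.15],[0,-20,0,0,0.25],[0,-32,0,0,0.25],[0,-44,0,0,0.3],[0,-56,0,0,0.35]]}}

```text
clock: 4.0
ee_pos: [512.1, -260.6, 175.0]
tcp_rot: [0.297, 3.127, -0.001]
wrist_force: [0.1, 0.0, -0.6]
finger_gap: 0.658
grip_force: 0.1
```

Request:
{"op": "jog_arm", "data": {"moves": [[0,-10,0,0,0.35],[0,-20,0,0,0.35],[0,-29,0,0,0.35],[0,-37,0,0,0.35],[0,-45,0,0,0.35]]}}

```text
clock: 4.62
ee_pos: [503.8, -303.9, 174.7]
tcp_rot: [-0.296, -3.128, -0.0]
wrist_force: [0.9, -0.9, 0.6]
finger_gap: 0.649
grip_force: 0.0
```

```bash
python3 - <<'E'
from h import *
im,P=cloud('side');cv2.imwrite('pics/s2.png',cv2.resize(im[60:300,120:420,::-1],(750,600)))
s=arm.state();print(s['ee_pos'],s['tcp_rot'],s['finger_gap'],s['grip_force'],s['wrist_force'])
E
```

```text
[ 503.43518831 -305.0563055   174.82785253] [ 2.97787010e-01  3.12738200e+00 -1.13085786e-03] 0.6495195100054877 0.0 [-0.36699598 -1.25194443  0.27667853]
```

View pics/s2.png

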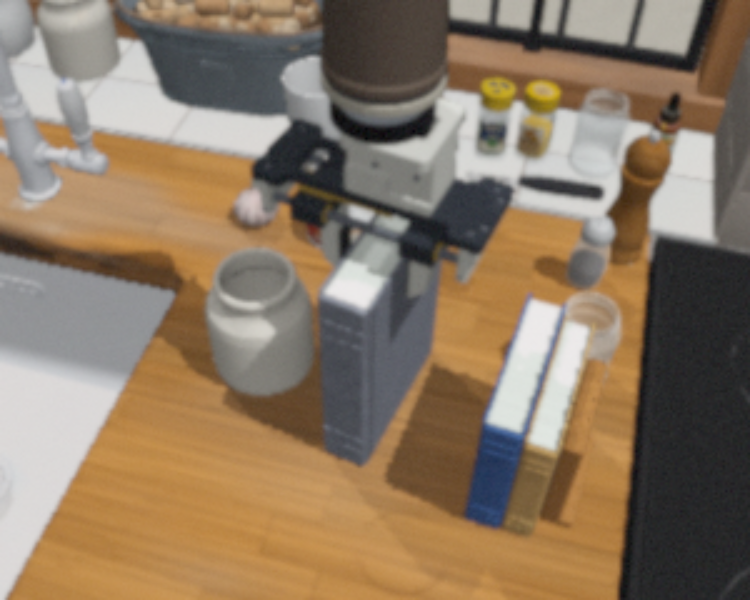

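The book stands upright, spine at (345,390) in the crop, with its top between the fingers and the jar clear to its left. Next I slide open fingers to the far end and measure the book.

Request:
{"op": "jog_arm", "data": {"moves": [[0,0,0,0,0.2],[-15,0,0,0,0.2],[-35,0,0,0,0.2],[-52,0,0,0,0.2],[-52,0,0,0,0.2]]}}

```text
clock: 5.3
ee_pos: [556.9, -312.6, 174.3]
tcp_rot: [0.293, 3.128, -0.0]
wrist_force: [-0.6, -0.1, -1.2]
finger_gap: 0.802
grip_force: 0.0
```

```bash
cat >> h.py <<'E'
RO=np.array([469.5,-420.8,0]);RX=np.array([.9955,-.0947,0]);RY=np.array([.0947,.9955,0])
def row(p): d=np.asarray(p)-RO; return np.round([d@RX,d@RY,p[2]],1)
def book():
    "spine/cover/top fit from both fixed cameras"
    Ps=[];
    for n in ['side','top']:
        im,P=cloud(n);i=im.astype(int);grey=(i.max(-1)-i.min(-1)<45)
        m=(P[...,0]>380)&(P[...,0]<640)&(P[...,1]<-225)&(P[...,1]>-425)&grey
        Q=P[m];
        t=Q[(Q[:,2]>212)&(Q[:,2]<245)]; lo=Q[(Q[:,2]>25)&(Q[:,2]<150)]
        for nm,q in (('top',t),('low',lo)):
            if len(q)<30: continue
            # -y cover line: lowest-y points, robust
            r=cv2.minAreaRect(q[:,:2].astype(np.float32));a=r[2] if r[1][0]>r[1][1] else r[2]-90
            print(n,nm,len(q),'c',np.round(r[0]),'size',np.round(r[1]),'yaw %.1f'%a,'z',np.round(np.percentile(q[:,2],[2,50,98])))
        Ps.append((im,P))
    return Ps
E
python3 - <<'E'
from h import *
for n,(im,P) in zip('st',book()): cv2.imwrite(f'pics/{n}3.png',cv2.resize(im[...,::-1],(768,576)));np.savez(n+'3.npz',im=im,P=P)
print(arm.state()['ee_pos'])
E
```

```text
side top 1315 c [ 503. -308.] size [169. 163.] yaw 82.3 z [213. 216. 239.]
side low 1782 c [ 495. -332.] size [226. 161.] yaw 75.9 z [ 27.  91. 149.]
top top 1036 c [ 474. -321.] size [ 53. 127.] yaw -41.0 z [213. 216. 220.]
top low 712 c [ 454. -419.] size [ 11. 119.] yaw -0.0 z [ 29. 110. 149.]
[ 554.94919925 -313.02873017  174.43425376]
```

View pics/t3.png

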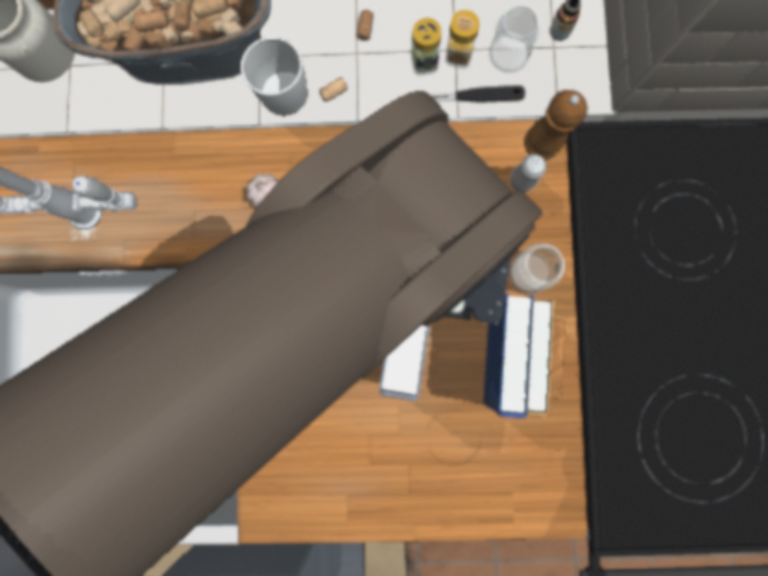

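The book's near top face is at about (385–425, 330–398), standing parallel to its earlier yaw, and the arm hides the rest. I'll fit the near portion.

```bash
cat >> h.py <<'E'
def topfit(Ps,zlo=211,zhi=224,xmax=515,ylo=-440,yhi=-240):
    for P in Ps:
        m=(P[...,2]>zlo)&(P[...,2]<zhi)&(P[...,0]>390)&(P[...,0]<xmax)&(P[...,1]>ylo)&(P[...,1]<yhi)
        k=cv2.connectedComponentsWithStats(m.astype(np.uint8));j=1+np.argmax(k[2][1:,4]);q=P[k[1]==j]
        mid=[];
        for x in np.arange(np.percentile(q[:,0],1)+12,q[:,0].max()-8,5):
            y=q[abs(q[:,0]-x)<4][:,1]
            if len(y)>5: mid.append((x,np.percentile(y,2),np.percentile(y,98)))
        mid=np.array(mid)
        if len(mid)<3: print('few',len(q)); continue
        f=[np.polyfit(mid[:,0],mid[:,i],1) for i in (1,2)];s=(f[0][0]+f[1][0])/2
        xn=np.percentile(q[:,0],1);ym=(np.polyval(f[0],xn)+np.polyval(f[1],xn))/2
        print('n',len(q),'yaws',np.round(np.degrees(np.arctan([f[0][0],f[1][0]])),1),'width',np.round((mid[:,2]-mid[:,1]).mean(),1),'near top mid',np.round([xn,ym],1),'row',row(np.array([xn,ym,0])),'z',np.median(q[:,2]))
E
python3 - <<'E'
from h import *
topfit([np.load('s3.npz')['P'],np.load('t3.npz')['P']])
E
```

```text
n 845 yaws [-10.5 -10.7] width 43.6 near top mid [ 422.7 -294.3] row [-58.6 121.5   0. ] z 215.95371609742983
n 1050 yaws [-10.8 -28.8] width 37.8 near top mid [ 423.9 -288.3] row [-58.  127.6   0. ] z 215.61932035736612
```

Request:
{"op": "jog_arm", "data": {"moves": [[0,-3,0,0,0.4],[0,-3,0,0,0.6],[0,-3,0,0,0.6],[0,-3,0,0,0.6],[0,-3,0,0,0.6]], "newtons": 15}}

```text
clock: 6.02
ee_pos: [554.3, -316.4, 174.8]
tcp_rot: [0.296, 3.127, -0.0]
wrist_force: [-2.4, -1.0, 0.7]
finger_gap: 0.477
grip_force: 15.0
```

Request:
{"op": "jog_arm", "data": {"moves": [[4,0,-3,0,0.6],[9,0,-6,0,0.6],[14,0,-9,0,0.6],[18,0,-12,0,0.6],[22,0,-15,0,0.6]]}}

```text
clock: 6.65
ee_pos: [532.4, -311.8, 189.8]
tcp_rot: [-0.296, -3.127, -0.001]
wrist_force: [-0.9, -0.3, -6.5]
finger_gap: 0.473
grip_force: 15.0
```

```bash
python3 - <<'E'
from h import *
im,P=cloud('side');cv2.imwrite('pics/s4.png',cv2.resize(im[60:300,120:420,::-1],(750,600)))
topfit([P],205,240,500)
# spine plane points -> pitch
def spine(P):
    m=(P[...,0]>405)&(P[...,0]<470)&(P[...,1]>-345)&(P[...,1]<-250)&(P[...,2]>15)&(P[...,2]<200)
    q=P[m]; d=q@np.array([.9826,-.1857,0]); 
    b=[(z,np.percentile(d[abs(q[:,2]-z)<8],5)) for z in range(30,200,10)]
    b=np.array(b);print('spine slope dx/dz',np.polyfit(b[:,0],b[:,1],1))
spine(np.load('s3.npz')['P']);spine(P)
E
```

```text
n 1140 yaws [-10.7 -10.9] width 43.6 near top mid [ 400.8 -287.8] row [-81.  125.9   0. ] z 219.6357578850716
spine slope dx/dz [1.55370156e-03 4.71264939e+02]
spine slope dx/dz [-1.19610648e-01  4.74198005e+02]
```

View pics/s4.png

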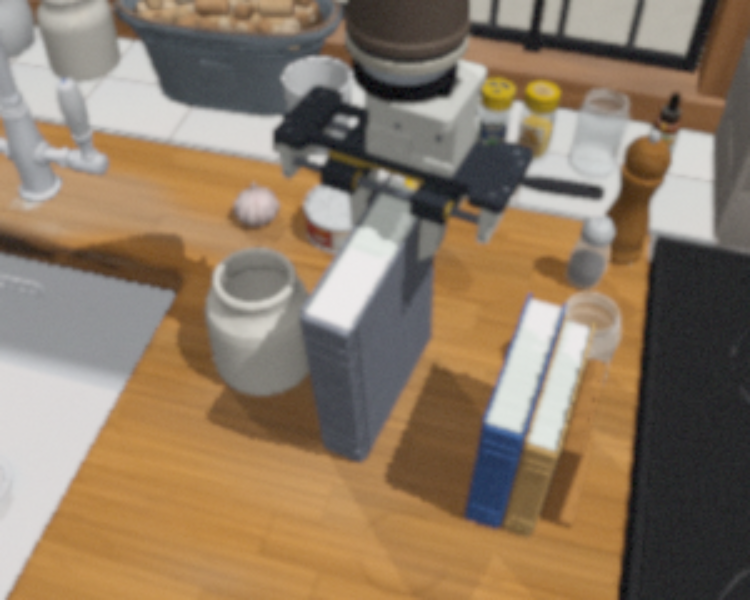

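The pitch is 0.12 rad: far end about 19 mm up, spine foot still down at (345,455). Now I swing about the near foot.

Request:
{"op": "jog_arm", "data": {"moves": [[0.3,-7.7,0,0.07,0.6],[1,-15.5,0,0.14,0.6],[2.4,-23,0,0.209,0.6],[4.3,-30.6,0,0.279,0.6],[6.7,-38,0,0.349,0.6]]}}

```text
clock: 7.32
ee_pos: [519.3, -348.2, 190.0]
tcp_rot: [0.838, 3.027, 0.001]
wrist_force: [0.8, -0.3, -4.3]
finger_gap: 0.48
grip_force: 15.0
```

```bash
cat >> h.py <<'E'
def spinefit(P,yaw,ylo=-360,yhi=-240):
    "spine face low band -> near foot"
    a=np.radians(yaw);ex=np.array([np.cos(a),np.sin(a),0]);ey=np.array([-np.sin(a),np.cos(a),0])
    m=(P[...,0]>380)&(P[...,0]<500)&(P[...,1]>ylo)&(P[...,1]<yhi)&(P[...,2]>8)&(P[...,2]<205);q=P[m]
    d=q@ex;b=np.array([(z,np.percentile(d[abs(q[:,2]-z)<8],6)) for z in range(30,195,10)]);f=np.polyfit(b[:,0],b[:,1],1)
    on=abs(d-np.polyval(f,q[:,2]))<4;s=(q@ey)[on];z=q[on][:,2]
    lo,hi=np.percentile(s[z<60],[3,97]);n=f[1]*ex+(lo+hi)/2*ey
    print('slope',f[0].round(3),'spine width',(hi-lo).round(1),'near foot',n.round(1),'row',row(n),'far row',row(n+160*ex)); return n
E
python3 - <<'E'
from h import *
s=arm.state();a=np.arctan2(s['tcp_rot'][1],s['tcp_rot'][0]);yaw=np.degrees(2*a)-180;yaw=(yaw+90)%180-90;print('tool book-yaw',yaw,s['ee_pos'],s['wrist_force'])
P=cloud('side')[1];topfit([P],205,240,490);spinefit(P,yaw)
E
```

```text
tool book-yaw -30.932189693783243 [ 519.29238764 -348.16706345  189.99387106] [ 0.77881648 -0.3225338  -4.27908364]
n 1225 yaws [-31.  -27.9] width 50.7 near top mid [ 398.4 -279.8] row [-84.1 133.6   0. ] z 219.48993448881976
slope -0.123 spine width 39.1 near foot [ 427.7 -295.5    0. ] row [-53.5 120.7   0. ] far row [90.9 51.8  0. ]
```

Request:
{"op": "jog_arm", "data": {"moves": [[0.1,-4,0,0.04,0.6],[0.4,-8,0,0.08,0.6],[0.8,-13.5,0,0.122,0.6],[0.8,-13.5,0,0.122,0.6],[0.8,-13.5,0,0.122,0.6]]}}

```text
clock: 8.0
ee_pos: [511.7, -359.2, 189.8]
tcp_rot: [1.017, 2.972, 0.0]
wrist_force: [1.3, 0.6, -1.1]
finger_gap: 0.478
grip_force: 15.0
```

```bash
cat >> h.py <<'E'
def look(**k):
    s=arm.state();a=np.arctan2(s['tcp_rot'][1],s['tcp_rot'][0]);yaw=np.degrees(2*a)-180;yaw=(yaw+90)%180-90;print('tool book-yaw',yaw,s['ee_pos'],s['wrist_force'])
    im,P=cloud('side');topfit([P],205,240,490);spinefit(P,yaw,**k);return im,P
E
python3 - <<'E'
from h import *
im,P=look();cv2.imwrite('pics/s5.png',cv2.resize(im[60:300,120:420,::-1],(750,600)))
E
```

```text
tool book-yaw -37.773032195161846 [ 511.73154278 -359.19884776  189.82455598] [ 1.29507218  0.57015559 -1.14322395]
n 1426 yaws [-44.7 -32.1] width 57.6 near top mid [ 398.2 -274.1] row [-84.9 139.3   0. ] z 219.69010096913863
slope -0.122 spine width 38.6 near foot [ 426.9 -296.     0. ] row [-54.2 120.2   0. ] far row [80.9 34.6  0. ]
```

View pics/s5.png

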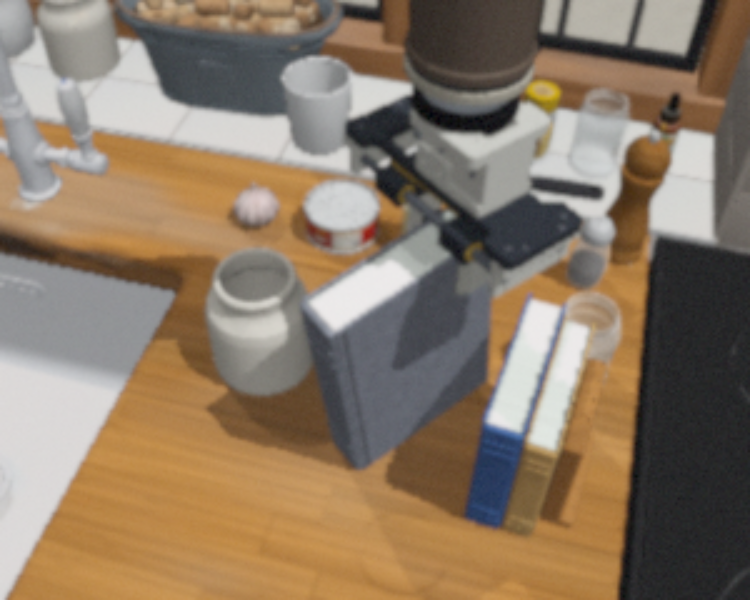

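The far end is raised beside the row with its bottom corner near (490,375); the spine foot is out at (355,465). I'll lower and regrip at the spine end.

Request:
{"op": "jog_arm", "data": {"moves": [[-5,0,4,0,0.6],[-11,0,8,0,0.6],[-17,0,12,0,0.6],[-22,0,15,0,0.6],[-22,0,15.5,0,0.6]]}}

```text
clock: 8.68
ee_pos: [530.9, -374.3, 175.0]
tcp_rot: [1.016, 2.969, -0.003]
wrist_force: [5.0, -3.0, 7.5]
finger_gap: 0.477
grip_force: 15.0
```

Request:
{"op": "jog_arm", "data": {"moves": [[0,0,0,0,0.4],[0,0,0,0,0.2],[0,0,0,0,0.2],[20,0,0,0,0.2],[50,0,0,0,0.2]]}}

```text
clock: 9.3
ee_pos: [488.9, -342.1, 173.9]
tcp_rot: [-1.018, -2.972, 0.001]
wrist_force: [0.2, 0.4, -0.1]
finger_gap: 0.799
grip_force: 0.0
```

```bash
python3 - <<'E'
from h import *
im,P=look()
E
```

```text
tool book-yaw -37.80163089146447 [ 488.94166106 -342.07566608  173.89327623] [ 0.23086175  0.43361065 -0.06158348]
n 745 yaws [-18.9 -24.5] width 48.2 near top mid [ 417.5 -300.8] row [-63.1 114.5   0. ] z 215.8909322711333
slope 0.001 spine width 38.8 near foot [ 427.  -295.8    0. ] row [-54.2 120.4   0. ] far row [81.  34.7  0. ]
```

Request:
{"op": "jog_arm", "data": {"moves": [[20,0,0,0,0.2],[40,0,0,0,0.2],[54,0,0,0,0.2],[54,0,0,0,0.4],[54,0,0,0,0.6]]}}

```text
clock: 9.98
ee_pos: [447.4, -309.3, 174.4]
tcp_rot: [1.017, 2.972, -0.0]
wrist_force: [-0.1, -0.5, -0.4]
finger_gap: 0.631
grip_force: 0.0
```

Request:
{"op": "jog_arm", "data": {"moves": [[0,0,0,0,0.6],[0,0,0,0,0.6],[0,0,0,0,0.6],[-4,0,-3,0,0.6],[-9,0,-6,0,0.6]], "newtons": 15}}

```text
clock: 10.6
ee_pos: [453.4, -314.1, 180.0]
tcp_rot: [-1.017, -2.97, -0.001]
wrist_force: [-1.7, 1.4, -3.4]
finger_gap: 0.481
grip_force: 15.0
```

Request:
{"op": "jog_arm", "data": {"moves": [[-4,0,-3,0,0.6],[-8,0,-5,0,0.6],[-11,0,-7,0,0.6],[-14,0,-9,0,0.6],[-14,0,-9,0,0.6]]}}

```text
clock: 11.22
ee_pos: [465.2, -323.4, 189.3]
tcp_rot: [1.018, 2.972, -0.0]
wrist_force: [0.9, 0.1, -5.9]
finger_gap: 0.476
grip_force: 15.0
```

```bash
python3 - <<'E'
from h import *
im,P=look()
E
```

```text
tool book-yaw -37.80510942625625 [ 465.19411219 -323.37197809  189.29230363] [ 0.93923639  0.11591584 -5.93651627]
n 349 yaws [51.3 14.8] width 18.6 near top mid [ 432.4 -325.8] row [-46.   91.1   0. ] z 220.5911139659534
slope 0.118 spine width 37.8 near foot [ 424.1 -294.2    0. ] row [-57.2 121.7   0. ] far row [78. 36.  0.]
```

Request:
{"op": "jog_arm", "data": {"moves": [[-0.3,-7.7,0,-0.07,0.6],[-1,-15.5,0,-0.14,0.6],[-2.4,-23,0,-0.209,0.6],[-4.3,-30.6,0,-0.279,0.6],[-6.7,-38,0,-0.349,0.6]]}}

```text
clock: 11.9
ee_pos: [446.8, -357.6, 189.3]
tcp_rot: [0.483, 3.104, -0.0]
wrist_force: [0.5, -0.6, -4.4]
finger_gap: 0.476
grip_force: 15.0
```

```bash
python3 - <<'E'
from h import *
im,P=look(ylo=-410,yhi=-290)
E
```

```text
tool book-yaw -17.69033509181625 [ 446.76448172 -357.57202277  189.31818234] [ 0.48492771 -0.62899071 -4.39716972]
n 590 yaws [-24.3  -1.3] width 63.4 near top mid [ 417.8 -360. ] row [-57.2  55.7   0. ] z 223.91400323970296
slope 0.12 spine width 38.5 near foot [ 397.7 -343.7    0. ] row [-78.8  69.9   0. ] far row [77.6 36.   0. ]
```

Request:
{"op": "jog_arm", "data": {"moves": [[-0.3,-7,0,-0.06,0.6],[-1,-14,0,-0.125,0.6],[-2.5,-23.5,0,-0.213,0.6],[-2.5,-26.5,0,-0.213,0.6],[-2.5,-27.5,0,-0.213,0.6]]}}

```text
clock: 12.58
ee_pos: [441.0, -383.7, 189.3]
tcp_rot: [0.157, 3.137, 0.002]
wrist_force: [-0.5, 2.4, -1.0]
finger_gap: 0.477
grip_force: 15.0
```

```bash
python3 - <<'E'
from h import *
im,P=look(ylo=-415,yhi=-320)
cv2.imwrite('pics/s6.png',cv2.resize(im[60:300,120:420,::-1],(750,600)))
E
```

```text
tool book-yaw -5.733452499636343 [ 440.97505613 -383.70957926  189.29287213] [-0.53993521  2.36441978 -0.97316729]
few 657
slope 0.122 spine width 37.9 near foot [ 389.8 -378.5    0. ] row [-83.3  34.6   0. ] far row [76.7 33.7  0. ]
```

View pics/s6.png

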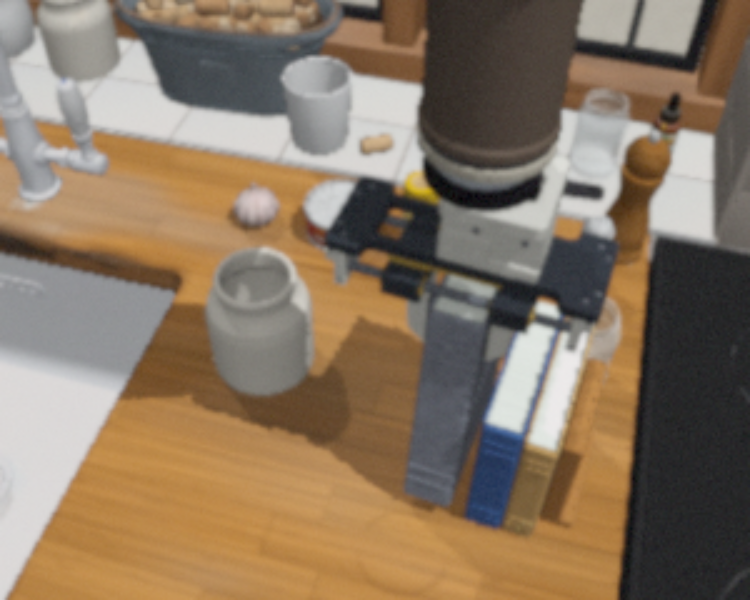

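The book is now parallel beside the blue book, spine end raised at (430,500). I'll lower it and release.

Request:
{"op": "jog_arm", "data": {"moves": [[5,-1,4,0,0.6],[12,-2,8,0,0.6],[18,-3,12,0,0.6],[23,-3,15,0,0.6],[23,-3,15.5,0,0.6]]}}

```text
clock: 13.25
ee_pos: [417.4, -385.1, 174.0]
tcp_rot: [0.155, 3.137, -0.0]
wrist_force: [-5.1, 3.8, 12.6]
finger_gap: 0.481
grip_force: 14.9
```

Request:
{"op": "jog_arm", "data": {"moves": [[0,0,0,0,0.6],[0,0,0,0,0.4],[0,0,0,0,0.2],[0,0,0,0,0.2],[0,0,0,0,0.2]]}}

```text
clock: 13.88
ee_pos: [417.8, -385.0, 173.6]
tcp_rot: [0.154, 3.138, -0.0]
wrist_force: [0.2, -0.1, -0.0]
finger_gap: 0.797
grip_force: 0.0
```

Request:
{"op": "jog_arm", "data": {"moves": [[0,0,-20,0,0.2],[0,0,-50,0,0.2],[0,0,-90,0,0.2],[0,0,-130,0,0.2],[0,0,-130,0,0.2]]}}

```text
clock: 14.5
ee_pos: [418.5, -386.5, 306.6]
tcp_rot: [0.154, 3.133, -0.005]
wrist_force: [0.1, 0.2, -0.3]
finger_gap: 0.802
grip_force: 0.0
```

```bash
python3 - <<'E'
from h import *
im,P=look(ylo=-415,yhi=-320)
topfit([P,cloud('top')[1]],211,224,540)
cv2.imwrite('pics/s7.png',cv2.resize(im[60:300,120:420,::-1],(750,600)))
E
```

```text
tool book-yaw -5.617842255845005 [ 418.53307015 -386.45600086  306.58971046] [ 0.09462869  0.17087836 -0.29494897]
n 1061 yaws [-4.5 -4.6] width 42.7 near top mid [ 391.1 -383.1] row [-81.6  30.1   0. ] z 215.96647491822068
slope 0.003 spine width 37.3 near foot [ 391.2 -382.5    0. ] row [-81.6  30.8   0. ] far row [78.4 30.2  0. ]
n 1383 yaws [-3.5 -4.7] width 41.8 near top mid [ 391.6 -383.3] row [-81.1  29.9   0. ] z 216.05708013309652
n 1614 yaws [-4.1 -4.1] width 42.9 near top mid [ 441.2 -385.2] row [-31.6  32.8   0. ] z 215.41845471588385
```

View pics/s7.png

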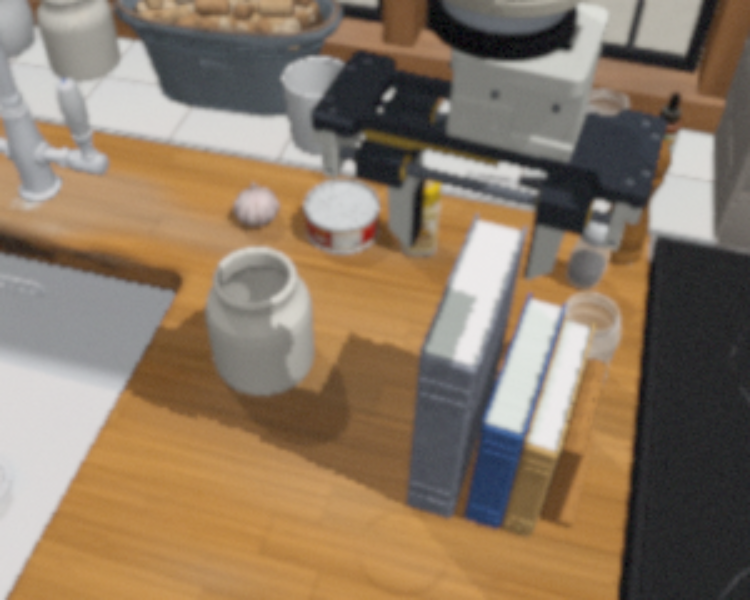

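The book stands free and upright, spine at (440,430), close beside and parallel to the row. Its feet are about 30 mm from the cover plane, and the bystanders visible here look untouched. I'm handing in.

```bash
python3 -c "
from station import arm
print(arm.sign_off())"
```

```text
the job is handed in; nothing more can be done
None
```

The cookbook was stood upright, walked in on its corners far end first and then the spine end, and left standing free about 8–11 mm from the row and roughly parallel to it; I've handed the job in at about 15 s of the 59 s allowed, and no verdict came back.

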